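Put loose nuts and spacer rings away on their storage spindles

ROBOT

A 6-joint arm with a two-finger parallel gripper is mounted at the origin on the work surface. World frame = base frame: x ahead of the robot, y to its left, z up, the work surface at z = 0. Lengths are in m, angles in rad, forces in N, time in s.
With the tool pointing down it reaches from about 0.3 to 0.775 m from the base axis. Payload 14.6 kg.
Tool frame: the origin (TCP) lies at the centre of the arm's flange, where the gripper is bolted on; the fingertips stand 199 mm ahead of it and the grasp point (between the pads) lies 180 mm ahead of it; z points along the fingers, y is the line along which they close (so a half turn about z gives the same grasp; the last joint's range is limited). The gripper opens to 94 mm and grips with 3 to 60 N. Pads are 16 mm wide; open, the fingers measure 119 mm over their backs; the gripper's body (75 mm by 177 mm) begins 78 mm behind the grasp point.
Start: joints at [-1.241, 0.3, 1.521, -0, 1.321, -0.067], TCP at [0.213, -0.507, 0.405] pointing down, gripper open.
Joint ranges: [-3.03, 3.03], [-0.79, 2.21], [0.23, 2.52], [-1.04, 4.18], [0, 3.07], [-2.55, 2.55]. Speed limits (rad/s): [2.22, 2.22, 2.57, 3.14, 3.14, 3.14].

INTERFACE

Orientations are given as [roll, pitch, yaw] about the fixed x, y, z axes, in that order (R = Rz(yaw) Ry(pitch) Rx(roll)).
In Python, from station import ctrl gives the robot as it stands. The module is installed in compiled form; this text tells all that it offers.
- The arm moves only by the tool servo_tool, never from a script. Its argument "motion" is a list of rows, each a list of 5 numbers: the closure, from 0 (fully open) to 1 (shut), then the shift along the world's x, y, z in cm, then the turn about the world's z in degrees. A call has 1 to 20 rows; each row is the pose to reach, as a shift and turn from the pose commanded when the call began; what a row does not reach only later rows make up. A row lasts 1/8 s, in which the tool goes at most 62.5 mm and 10.7 degrees, less where a joint would pass 70% of its speed; a pose out of reach is approached as far as the arm can. A call with a gripper value outside its range is refused whole. The fingers move at their own pace and stop on an object; "squeeze" is the grip in N (left out, the last holds). Time passes only in rows, so rows that repeat a pose let the fingers close. It gives the time, the measured TCP pose, the force, the opening and the grip force at its end, in the units of the state.
- ctrl.get_obs(): the state, without advancing time (a new reading comes with each control period).
- ctrl.camera(name): name is "scene" or "top" or "wrist"; returns a dict with "image" (480x640x3 uint8, red, green, blue), "fx", "fy", "cx", "cy" (pixels), "dist" ([k1, k2, p1, p2, k3] as OpenCV has them; the pictures are not rectified), "camera_from_world" (4x4, takes a point from world to camera coordinates); the wrist camera has in their place "hand_eye" (4x4, takes a point from camera to tool coordinates, whose origin is the TCP and whose axes are the flange's). Camera axes: x right, y up, looking along -z (the intrinsics and any distortion apply to the point x, -y, -z); pixel columns grow to the right and rows downward; lengths in m; the calibration is good to about 2 mm. A picture is of the moment at which its call begins: read the wrist's pose just before it. There is no depth.
- ctrl.hand_in(): hands the job in; it is judged then, once.
The state is a dict: "time_s": time; "qpos": joint angles; "joint_vel": joint speeds; "tau": joint torques, N m; "ee_pos": TCP position; "eef_rot": TCP orientation; "force": force on the tool from outside, world axes, zero at the start; "moment": the same for the moment, N m; "grip_width": finger opening in m; "grip_force": force on a finger pad.
Only numpy, scipy, OpenCV 4.12 (cv2) and the standard library are available. Lean on these libraries where they do the work, as an engineer would, in place of code of your own. Each camera call takes 0.05 s, during which the arm holds its last target. There are 200 camera calls.

TASK

Put the two hexagonal nuts on the spindle with the square base and the two round spacer rings on the spindle with the round base, on each spindle the larger one at the bottom and the smaller one on top of it, lying flat with the spindle through their holes. Leave the solid plug, the bolt, the spanner and the mallet where they are.

Things in the scene. Friction and masses are not known exactly. Their poses are not given: they have to be found in the camera images.
- nut_big_c (a point): The larger steel hexagonal nut, lying flat: 55 mm across flats (63.5 mm across corners), 20 mm high, smooth hole 34 mm through it. Origin at its centre, half-way up; z up. Its x axis is normal to a pair of flats; the other flats are at 60 and 120 degrees to it.
- nut_small_c (a point): The smaller steel hexagonal nut, lying flat: 46 mm across flats (53 mm across corners), 18 mm high, smooth hole 28 mm through it. Origin at its centre, half-way up; z up. Its x axis is normal to a pair of flats; the other flats are at 60 and 120 degrees to it.
- ring_big_c (a point): The larger round steel spacer ring, lying flat: outside diameter 62 mm, hole 34 mm, 20 mm high. Origin at its centre, half-way up; z up.
- ring_small_c (a point): The smaller round steel spacer ring, lying flat: outside diameter 46 mm, hole 28 mm, 18 mm high. Origin at its centre, half-way up; z up.
- stand_square: Storage spindle with a square base, fixed to the bench: dark steel base plate 90 x 90 mm, 8 mm thick, with a bright upright post of 12 mm diameter at its centre that stands 46 mm above the plate (54 mm above the bench) and tapers to 6 mm over its last 8 mm. Origin on the bench under the post's axis; z up, x and y along the plate's sides.
- stand_round: Storage spindle with a round base, fixed to the bench: dark steel base disc of 92 mm diameter, 8 mm thick, with the same post as the other: 12 mm diameter, standing 46 mm above the disc (54 mm above the bench), tapering to 6 mm over its last 8 mm. Origin on the bench under the post's axis; z up.
- plug_c (a point): Bystander: solid round steel plug without a hole, 54 mm diameter, 20 mm high, lying flat. Origin at its centre, half-way up; z up.
- bolt_c (a point): Bystander: short steel bolt standing on its hexagonal head (46 mm across flats, 18 mm high), its threaded shank of 29 mm diameter pointing up; 60 mm high in all. Origin on its axis, half-way up.
- spanner: Bystander: dark steel spanner, 220 mm long, lying flat beyond the work, roughly crosswise (along y). Origin at the middle of its underside; x runs along it.
- mallet_c (a point): Bystander: mallet with a black round rubber head, 70 mm diameter and 110 mm long (along its y axis), and a wooden handle 26 mm thick reaching 293 mm from the head's centre along its -x axis, lying at the left edge of the work with the handle end towards the robot. Origin half-way along the handle, 140 mm from the head's centre.
There are look-alikes about, which are no part of the job. Leave any purple, red or white look-alike of the stand_round alone.

How it is judged:
At the end, for the whole second after the job is handed in: Larger nut below, smaller nut above on the square-based spindle; rings likewise on the round-based one. Each lies flat (0.15 rad), centre within 14 mm of the post axis and 5 mm of its height (18 mm above the bench for lower, 37 mm for upper ones), released and at rest (20 mm/s) (horizontal distance between each of nut_big_c, nut_small_c and stand_square below 0.014 m and z of nut_big_c in the frame of stand_square between 0.013 and 0.023 m and angle between each of nut_big_c, nut_small_c, ring_big_c, ring_small_c's own z axis and vertical below 0.15 rad and linear speed of each of nut_big, nut_small, ring_big, ring_small below 0.02 m/s and z of nut_small_c in the frame of stand_square between 0.032 and 0.042 m and horizontal distance between each of ring_big_c, ring_small_c and stand_round below 0.014 m and z of ring_big_c in the frame of stand_round between 0.013 and 0.023 m and z of ring_small_c in the frame of stand_round between 0.032 and 0.042 m); the robot touches nothing.
It fails at once if the solid plug is moved by more than 30 mm (distance of plug_c from where it was at the start of the episode above 0.03 m).
It fails at once if the bolt is moved by more than 30 mm (distance of bolt_c from where it was at the start of the episode above 0.03 m).
It fails at once if the spanner is moved by more than 30 mm (distance of spanner from where it was at the start of the episode above 0.03 m).
It fails at once if the mallet is moved by more than 30 mm (distance of mallet_c from where it was at the start of the episode above 0.03 m).
It also fails if it takes over 99 s, if anything falls off the work surface, if the arm or the gripper's body presses on something with over 40 N, if the wrist force passes 120 N, or if a joint passes its speed limit or range.

## Working session

There is one attempt and no reset: what is moved stays moved. The work goes in short steps, Python scripts to look and compute and a tool call to move; the robot and the scene stay as the last step left them, time stands still between calls to the robot, and variables do not carry over. Pictures are saved under pics/ and viewed, at most 14 in all, crops included, and the job is handed in when it is done.

Besides the shell and the picture viewer there is one more tool, called after "Emit:" as name(argument=value, ...), one argument or row to a line, values as JSON. servo_tool: Moves the arm, as the interface text tells. Its arguments: {"type":"object","properties":{"motion":{"type":"array","items":{"type":"array","items":{"type":"number"}}},"squeeze":{"type":"number"}},"required":["motion"]}

```bash
mkdir -p pics; cat > h.py <<'E'
import numpy as np, cv2
from station import ctrl
from scipy.spatial.transform import Rotation as R
def grab(n):
    o=ctrl.get_obs(); c=ctrl.camera(n)
    K=np.array([[c['fx'],0,c['cx']],[0,c['fy'],c['cy']],[0,0,1.]])
    if n=='wrist':
        T=np.eye(4); T[:3,:3]=R.from_euler('xyz',o['eef_rot']).as_matrix(); T[:3,3]=o['ee_pos']
        W=T@np.array(c['hand_eye'])
    else: W=np.linalg.inv(np.array(c['camera_from_world']))
    return c['image'],K,np.array(c['dist'],float),W
def px2w(px,z,K,d,W):
    p=cv2.undistortPoints(np.array(px,float).reshape(-1,1,2),K,d)[:,0]
    r=np.c_[p[:,0],-p[:,1],-np.ones(len(p))]@W[:3,:3].T
    t=(z-W[2,3])/r[:,2]
    return W[:3,3]+r*t[:,None]
def w2px(P,K,d,W):
    V=np.linalg.inv(W); c=np.atleast_2d(P)@V[:3,:3].T+V[:3,3]
    return cv2.projectPoints(c*[1,-1,-1],np.zeros(3),np.zeros(3),K,d)[0][:,0]
def save(n,im): cv2.imwrite('pics/'+n+'.png',im[:,:,::-1])
E
python3 - <<'E'
from h import *
print(ctrl.get_obs())
for n in('top','scene'):
    im,K,d,W=grab(n); save(n+'0',im); print(n,K[0,0],W[:3,3].round(3),d)
E
```

```text
{'time_s': 0.0, 'qpos': array([-1.24060300e+00,  3.00478533e-01,  1.52157071e+00, -1.64527534e-05,
        1.32070448e+00, -6.66129494e-02]), 'joint_vel': array([-0.00013878,  0.00076446, -0.00048038, -0.00090104, -0.00022789,
        0.00099989]), 'tau': array([-1.39758238e-03, -5.31808019e+01, -3.52733266e+01,  7.08178477e-02,
        2.43968371e-02, -8.70634040e-05]), 'ee_pos': array([ 0.21254121, -0.50724141,  0.40408651]), 'eef_rot': array([-3.14043310e+00, -6.13841747e-05,  3.96810320e-01]), 'force': array([-0.67009586, -0.23402069,  0.0576239 ]), 'moment': array([ 0.00406583,  0.03642916, -0.01398999]), 'grip_force': 0.0, 'grip_width': 0.0939735189621758}
top 488.06572863622694 [0.426 0.02  1.114] [-0.10411158  0.          0.          0.          0.        ]
scene 562.7040851230433 [0.924 0.676 0.937] [-0.00035159  0.          0.          0.          0.        ]
```

View pics/top0.png

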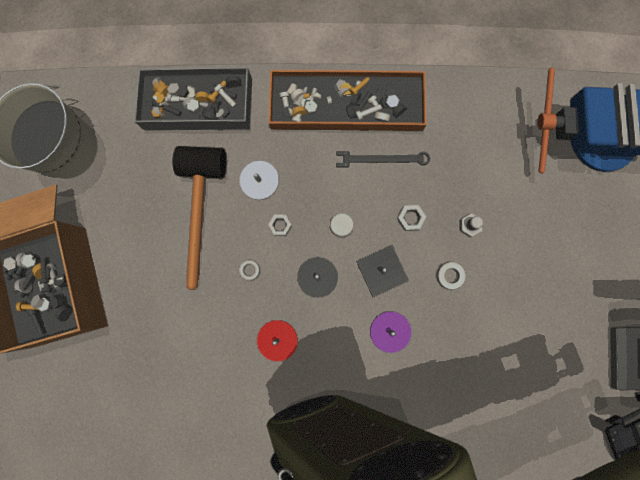

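View pics/scene0.png

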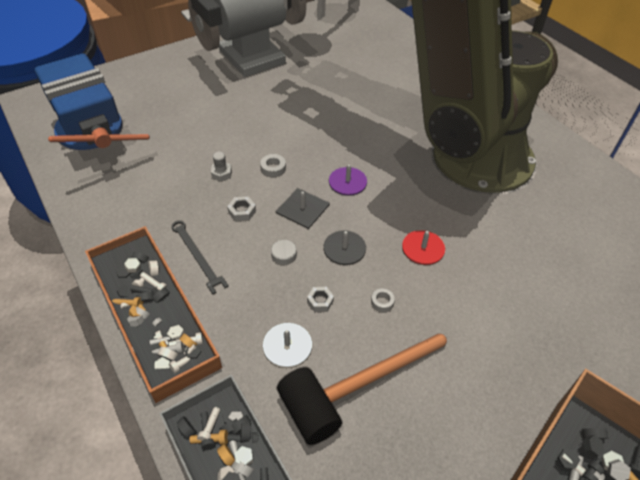

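Top view: small nut (280,225), plug (342,225), big nut (412,217), bolt (472,225), small ring (250,270), big ring (451,276), square stand (382,270). Four round-based candidates: dark (317,277), white (259,180), red (277,340) and purple (391,331). The dark steel one fits stand_round; the coloured ones are the look-alikes. I'll measure now and confirm this in a crop.

```bash
python3 - <<'E'
from h import *
C={'ns':(280,225,.009),'plug':(342,225,.01),'nb':(412,217,.01),'bolt':(472,225,.009),'rs':(250,270,.009),'rb':(451,276,.01),'rnd':(317,277,.008),'sq':(382,270,.008)}
vis=None
data={n:grab(n) for n in('top','scene')}
im,K,d,W=data['top']; vis=im.copy()
g0={}
for view in('top','scene'):
    im,K,d,W=data[view]; g=cv2.cvtColor(im,cv2.COLOR_RGB2GRAY)
    print(view, [ (int(g[y,x])) for x,y in [(300,250),(360,250),(430,240),(330,285)]])
    for k,(x,y,z) in C.items():
        if view=='top': c=np.array([x,y],float)
        else: c=w2px(g0[k],K,d,W)[0]
        dark=k in('rnd','sq')
        r=30 if dark else 20
        x0,y0=(c-r).astype(int); p=cv2.resize(g[y0:y0+2*r+1,x0:x0+2*r+1],None,fx=8,fy=8,interpolation=cv2.INTER_CUBIC)
        m=((p<85) if dark else (p>150)).astype(np.uint8)
        cs=[q for q in cv2.findContours(m,cv2.RETR_EXTERNAL,cv2.CHAIN_APPROX_NONE)[0] if cv2.contourArea(q)>2000]
        q=cv2.convexHull(min(cs,key=lambda q:np.linalg.norm(np.array(cv2.minEnclosingCircle(q)[0])-8*r)))
        hp=(q[:,0]+.5)/8-.5+[x0,y0]
        w=px2w(hp,z,K,d,W)[:,:2]*1000
        wf=w.astype(np.float32)[:,None]
        mo=cv2.moments(wf); cen=np.array([mo['m10'],mo['m01']])/mo['m00']
        rc=cv2.minAreaRect(wf)
        a=np.arctan2(*(w-cen).T[::-1]); rad=np.linalg.norm(w-cen,axis=1)
        # hex corner phase
        aa=np.linspace(-np.pi,np.pi,720); rr=np.interp(aa,np.sort(a),rad[np.argsort(a)],period=2*np.pi)
        ph=np.degrees(np.angle(np.sum(rr*np.exp(6j*aa))))/6
        print(k,cen.round(1),'area-d',round(2*np.sqrt(mo['m00']/np.pi),1),'rect',np.round(rc[1],1),round(rc[2],1),'corner',round(ph,1))
        if view=='top': g0[k]=[*(cen/1000),z]; cv2.polylines(vis,[np.round(hp).astype(int)],True,(255,0,0) if 0 else (0,255,0),1)
save('crop',cv2.resize(np.hstack([vis[160:360,220:500]]),None,fx=2.8,fy=2.8,interpolation=cv2.INTER_CUBIC))
E
```

```text
top [125, 120, 126, 77]
ns [576.6 151.6] area-d 48.4 rect [46.  52.1] 0.7 corner 28.9
plug [578.1   8.5] area-d 50.1 rect [50.1 49.7] 64.0 corner -3.5
nb [ 597.1 -152.3] area-d 57.9 rect [55.2 62.6] 4.7 corner -25.2
bolt [ 580.5 -288.2] area-d 45.6 rect [46.9 41.6] 28.4 corner -0.9
rs [471.  218.7] area-d 43.1 rect [42.8 43.4] 22.7 corner -10.9
rb [ 464.7 -242.1] area-d 60.1 rect [59.8 60.1] 28.0 corner 0.2
rnd [457.4  62.5] area-d 90.0 rect [90.3 89.4] 66.8 corner -12.6
sq [473.7 -83.3] area-d 101.9 rect [90.5 91.6] 25.3 corner -15.7
scene [151, 88, 106, 147]
ns [569.9 142.6] area-d 53.2 rect [51.7 55.4] 7.0 corner -24.0
plug [560.9  -9.3] area-d 76.5 rect [77.5 75.4] 58.8 corner 5.2
nb [ 577.9 -165.3] area-d 77.9 rect [93.  66.6] 1.3 corner -28.7
bolt [ 593.6 -301.9] area-d 24.5 rect [46.8 15.9] 85.8 corner 28.7
rs [476.5 202.9] area-d 67.9 rect [78.6 64.3] 54.9 corner -20.2
rb [ 458.9 -256. ] area-d 68.1 rect [66.7 69.1] 54.5 corner -19.6
rnd [457.7  64.1] area-d 19.4 rect [26.  14.9] 38.5 corner 20.3
sq [483.3 -63.5] area-d 76.0 rect [90.4 89.5] 25.2 corner 18.3
```

View pics/crop.png

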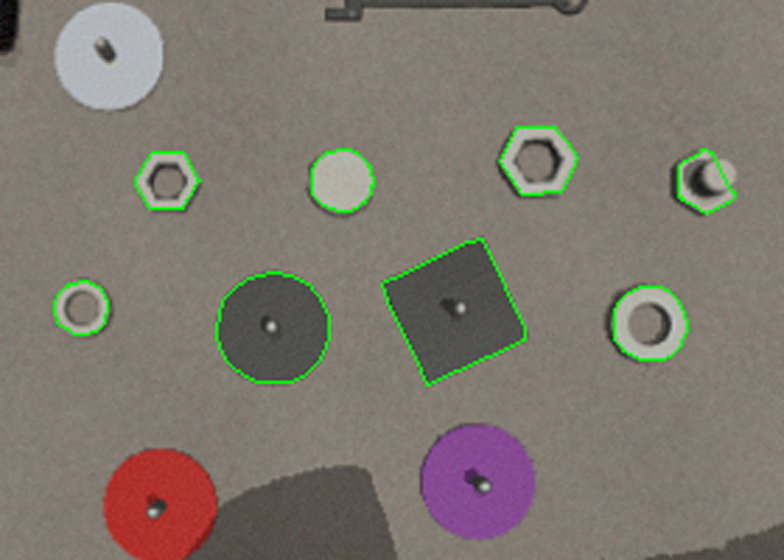

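The enlarged crop confirms it. The dark round disc, crop (273,327), is stand_round, and the white, red and purple discs are look-alikes. The nuts, rings, plug and bolt are outlined correctly. Moving over the big nut now.

Emit:
servo_tool(
  motion=[
    [0, 38.4, 35.5, -8.4, 12],
    [0, 38.4, 35.5, -8.4, 12],
    [0, 38.4, 35.5, -8.4, 12],
    [0, 38.4, 35.5, -8.4, 12],
    [0, 38.4, 35.5, -8.4, 12],
    [0, 38.4, 35.5, -8.4, 12],
    [0, 38.4, 35.5, -8.4, 12],
    [0, 38.4, 35.5, -8.4, 12],
    [0, 38.4, 35.5, -8.4, 12],
    [0, 38.4, 35.5, -8.4, 12],
    [0, 38.4, 35.5, -8.4, 12],
    [0, 38.4, 35.5, -8.4, 12],
    [0, 38.4, 35.5, -8.4, 12],
  ],
  squeeze=30,
)

```text
time_s: 1.82
ee_pos: [0.5961, -0.153, 0.321]
eef_rot: [3.141, -0.0, 0.605]
force: [-0.1, 0.1, 0.8]
grip_width: 0.0941
grip_force: 0.0
```

```bash
cat >> h.py <<'E'
def hole(n,x,y,z,name=None):
    im,K,d,W=grab('wrist'); c=w2px([[x,y,z]],K,d,W)[0]; v=im.copy()
    cv2.drawMarker(v,tuple(int(a) for a in c),(255,0,0)); save(n,v); print('expected px',c.round(1)); print(ctrl.get_obs()['ee_pos'],ctrl.get_obs()['eef_rot'])
E
python3 - <<'E'
from h import *
hole('w1',.597,-.152,.01)
E
```

```text
expected px [307.2 235. ]
[ 0.59621692 -0.1528423   0.32094272] [ 3.14129651e+00 -1.92857931e-04  6.05359909e-01]
```

View pics/w1.png

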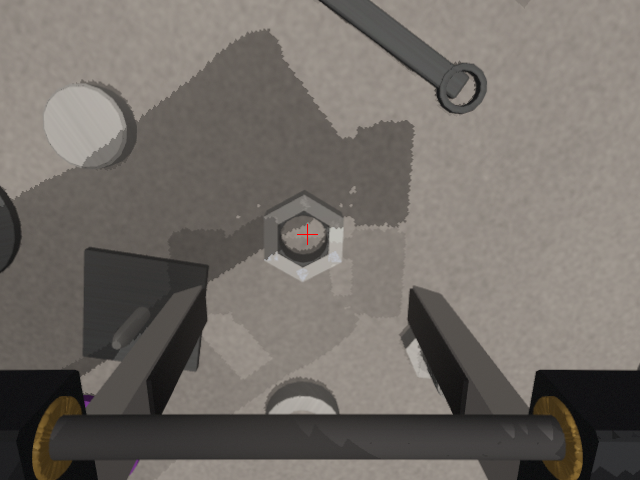

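The wrist view shows the big nut centred at about (304,236), against an expected (307,235), with its flats facing the fingers. Grasping it.

Emit:
servo_tool(
  motion=[
    [0, 0, 0, -6, 0],
    [0, 0, 0, -11.0, 0],
    [0, 0, 0, -11.7, 0],
    [0, 0, 0, -11.7, 0],
    [1, 0, 0, -11.7, 0],
    [1, 0, 0, -11.7, 0],
    [1, 0, 0, -11.7, 0],
    [1, 0, 0, -11.7, 0],
    [1, 0, 0, -11.7, 0],
    [1, 0, 0, -11.7, 0],
    [1, 0, 0, -11.7, 0],
    [1, 0, 0, -8, 0],
    [1, 0, 0, -2, 0],
    [1, 0, 0, -1, 0],
    [1, 0, 0, -1, 0],
  ],
  squeeze=40,
)

```text
time_s: 3.75
ee_pos: [0.5964, -0.1523, 0.3103]
eef_rot: [3.141, -0.0, 0.606]
force: [0.4, -0.0, -3.4]
grip_width: 0.0546
grip_force: 40.0
```

```bash
python3 - <<'E'
from h import *
hole('w2',.4737,-.0833,.008)
E
```

```text
expected px [136.9 319.2]
[ 0.59632251 -0.15223072  0.30910752] [-3.14012033e+00  1.19735800e-03  6.06194963e-01]
```

View pics/w2.png

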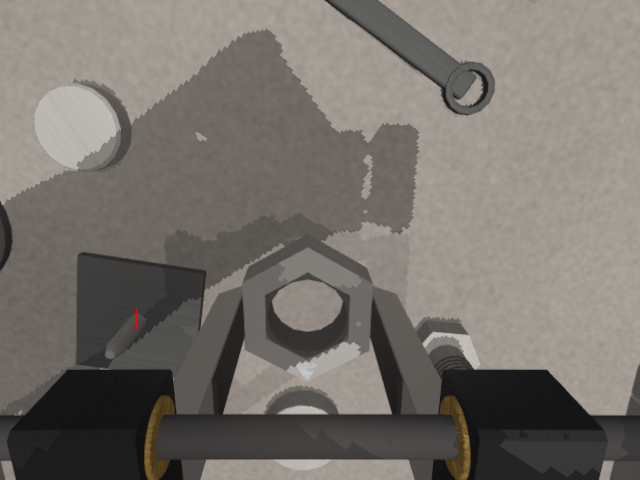

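The nut is held level, seen at (308,303). The square base shows at (140,310), where expected. Placing it.

Emit:
servo_tool(
  motion=[
    [1, -6, 3.5, 0, 0],
    [1, -12.3, 6.9, 0, 0],
    [1, -12.3, 6.9, 0, 0],
    [1, -12.3, 6.9, 0, 0],
    [1, -12.3, 6.9, -3, 0],
    [1, -12.3, 6.9, -5.5, 0],
    [1, -12.3, 6.9, -7.5, 0],
    [1, -12.3, 6.9, -9, 0],
    [1, -12.3, 6.9, -9.7, 0],
    [1, -12.3, 6.9, -9.7, 0],
    [1, -12.3, 6.9, -9.7, 0],
  ],
)

```text
time_s: 5.18
ee_pos: [0.4738, -0.0833, 0.2142]
eef_rot: [3.141, -0.001, 0.606]
force: [0.1, -0.4, -2.2]
grip_width: 0.0541
grip_force: 40.0
```

Emit:
servo_tool(
  motion=[
    [0, 0, 0, 0, 0],
    [0, 0, 0, 0, 0],
    [0, 0, 0, 0, 0],
    [0, 0, 0, 0, 0],
    [0, 0, 0, 4, 0],
    [0, 0, 0, 10, 0],
    [0, 0, 0, 11, 0],
    [0, 0, 0, 11, 0],
  ],
)

```text
time_s: 6.18
ee_pos: [0.4734, -0.0832, 0.3236]
eef_rot: [3.141, -0.0, 0.606]
force: [0.0, -0.4, -1.1]
grip_width: 0.094
grip_force: 0.0
```

```bash
python3 - <<'E'
from h import *
hole('w3',.4737,-.0833,.028)
E
```

```text
expected px [307.8 242.8]
[ 0.473322   -0.08320623  0.32260997] [-3.14063222e+00  8.13418684e-04  6.06207950e-01]
```

View pics/w3.png

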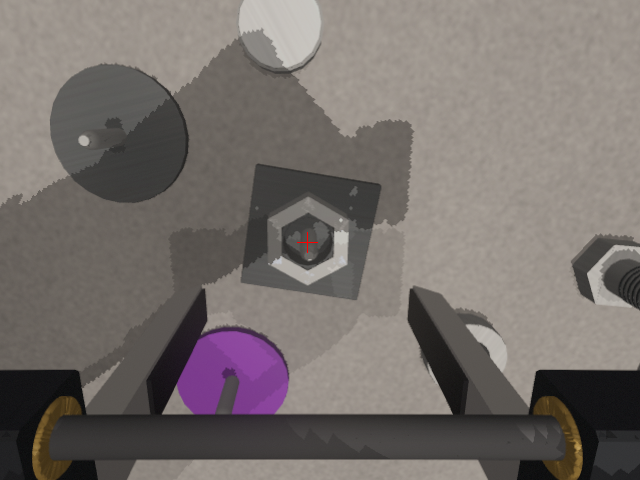

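The big nut sits on the plate around the post, centred at (307,242). Next is the small nut.

Emit:
servo_tool(
  motion=[
    [0, 10.3, 23.4, 0, -6],
    [0, 10.3, 23.4, 0, -6],
    [0, 10.3, 23.4, 0, -6],
    [0, 10.3, 23.4, 0, -6],
    [0, 10.3, 23.4, 0, -6],
    [0, 10.3, 23.4, 0, -6],
    [0, 10.3, 23.4, -6, -6],
    [0, 10.3, 23.4, -11, -6],
    [0, 10.3, 23.4, -12, -6],
    [0, 10.3, 23.4, -12, -6],
    [1, 10.3, 23.4, -12, -6],
    [1, 10.3, 23.4, -12, -6],
    [1, 10.3, 23.4, -12, -6],
    [1, 10.3, 23.4, -12, -6],
    [1, 10.3, 23.4, -12, -6],
    [1, 10.3, 23.4, -12, -6],
    [1, 10.3, 23.4, -12, -6],
    [1, 10.3, 23.4, -8, -6],
    [1, 10.3, 23.4, -2, -6],
    [1, 10.3, 23.4, -2, -6],
  ],
)

```text
time_s: 8.72
ee_pos: [0.5771, 0.1509, 0.3081]
eef_rot: [3.139, -0.007, 0.502]
force: [0.7, -0.2, -2.3]
grip_width: 0.0456
grip_force: 39.8
```

```bash
python3 - <<'E'
from h import *
hole('w4',.457,.062,.008)
E
```

```text
expected px [331.7 422. ]
[0.57661575 0.15074833 0.30514083] [ 3.14057774e+00 -3.00925669e-03  5.01597265e-01]
```

View pics/w4.png

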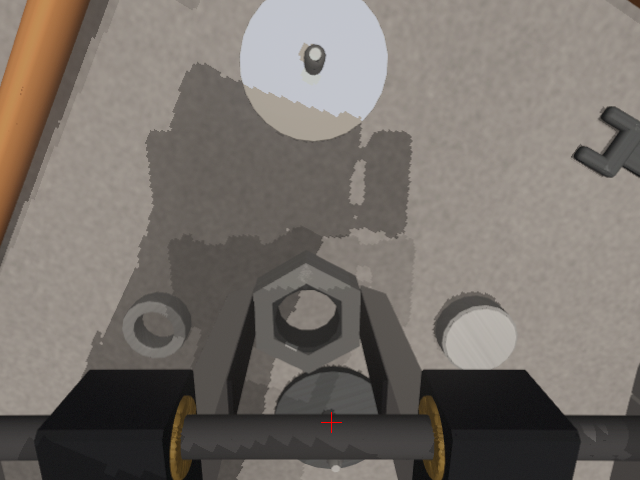

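The small nut is held level at (307,308). Carrying it back to the square spindle.

Emit:
servo_tool(
  motion=[
    [1, -5, -11.7, 0.5, 6],
    [1, -10.3, -23.4, 0.5, 6],
    [1, -10.3, -23.4, 0.5, 6],
    [1, -10.3, -23.4, 0.5, 6],
    [1, -10.3, -23.4, 0.5, 6],
    [1, -10.3, -23.4, 0.5, 6],
    [1, -10.3, -23.4, 0.5, 6],
    [1, -10.3, -23.4, -2, 6],
    [1, -10.3, -23.4, -4, 6],
    [1, -10.3, -23.4, -6, 6],
    [1, -10.3, -23.4, -7, 6],
    [1, -10.3, -23.4, -7, 6],
    [1, -10.3, -23.4, -7, 6],
  ],
)

```text
time_s: 10.4
ee_pos: [0.4738, -0.083, 0.2343]
eef_rot: [3.141, -0.001, 0.607]
force: [-0.9, 0.8, -0.8]
grip_width: 0.0458
grip_force: 39.8
```

Emit:
servo_tool(
  motion=[
    [0, 0, 0, 0, 0],
    [0, 0, 0, 0, 0],
    [0, 0, 0, 0, 0],
    [0, 0, 0, 0, 0],
    [0, 0, 0, 4, 0],
    [0, 0, 0, 9, 0],
    [0, 0, 0, 9, 0],
    [0, 0, 0, 9, 0],
  ],
)

```text
time_s: 11.4
ee_pos: [0.4733, -0.0832, 0.323]
eef_rot: [-3.141, 0.0, 0.606]
force: [-0.3, 0.2, 0.1]
grip_width: 0.0939
grip_force: 0.0
```

```bash
python3 - <<'E'
from h import *
hole('w5',.4737,-.0833,.046)
E
```

```text
expected px [308.4 250.6]
[ 0.47332445 -0.08324383  0.32254469] [-3.14027262e+00  1.13131764e-03  6.06167937e-01]
```

View pics/w5.png

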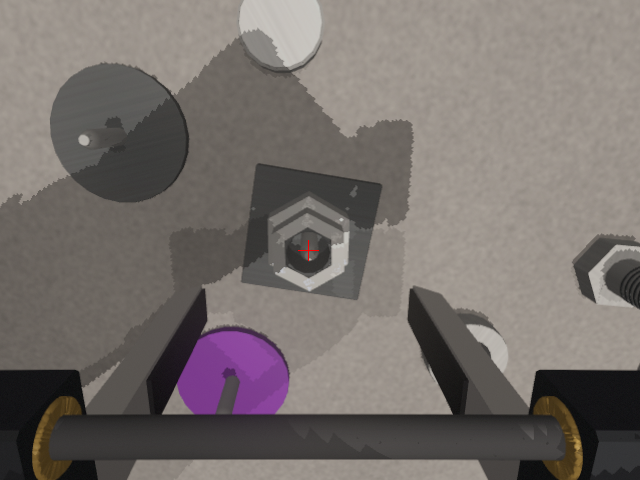

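The small nut lies on the big one, centred at (308,250). Now the big ring.

Emit:
servo_tool(
  motion=[
    [0, -0.9, -15.8, 0, 0],
    [0, -0.9, -15.8, 0, 0],
    [0, -0.9, -15.8, 0, 0],
    [0, -0.9, -15.8, 0, 0],
    [0, -0.9, -15.8, -6, 0],
    [0, -0.9, -15.8, -11, 0],
    [0, -0.9, -15.8, -12, 0],
    [0, -0.9, -15.8, -12, 0],
    [1, -0.9, -15.8, -12, 0],
    [1, -0.9, -15.8, -12, 0],
    [1, -0.9, -15.8, -12, 0],
    [1, -0.9, -15.8, -12, 0],
    [1, -0.9, -15.8, -12, 0],
    [1, -0.9, -15.8, -12, 0],
    [1, -0.9, -15.8, -8, 0],
    [1, -0.9, -15.8, -2, 0],
    [1, -0.9, -15.8, 0, 0],
    [1, -0.9, -15.8, 0, 0],
  ],
)

```text
time_s: 13.7
ee_pos: [0.4646, -0.2413, 0.3247]
eef_rot: [3.139, -0.001, 0.606]
force: [-0.5, -1.0, -2.4]
grip_width: 0.0605
grip_force: 39.6
```

```bash
python3 - <<'E'
from h import *
hole('w6',.4646,-.2412,.12)
E
```

```text
expected px [306.9 298.2]
[ 0.46437567 -0.24120101  0.32314591] [-3.14146865e+00  6.90618939e-05  6.06163298e-01]
```

View pics/w6.png

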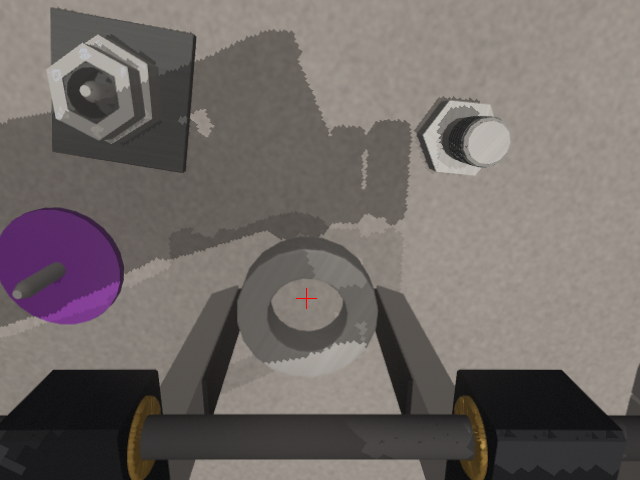

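The ring is held level at (307,302), and the nut stack at (95,90) is untouched. Carrying it to the dark round spindle.

Emit:
servo_tool(
  motion=[
    [1, -0.7, 30.4, 0, 0],
    [1, -0.7, 30.4, 0, 0],
    [1, -0.7, 30.4, 0, 0],
    [1, -0.7, 30.4, 0, 0],
    [1, -0.7, 30.4, 0, 0],
    [1, -0.7, 30.4, 0, 0],
    [1, -0.7, 30.4, 0, 0],
    [1, -0.7, 30.4, 0, 0],
    [1, -0.7, 30.4, -4, 0],
    [1, -0.7, 30.4, -6.5, 0],
    [1, -0.7, 30.4, -8.5, 0],
    [1, -0.7, 30.4, -10, 0],
    [1, -0.7, 30.4, -11, 0],
    [1, -0.7, 30.4, -11, 0],
    [1, -0.7, 30.4, -11, 0],
  ],
)

```text
time_s: 15.62
ee_pos: [0.4577, 0.0627, 0.2142]
eef_rot: [3.141, -0.001, 0.606]
force: [0.1, 0.0, -2.2]
grip_width: 0.0607
grip_force: 39.6
```

Emit:
servo_tool(
  motion=[
    [0, 0, 0, 0, 0],
    [0, 0, 0, 0, 0],
    [0, 0, 0, 0, 0],
    [0, 0, 0, 0, 0],
    [0, 0, 0, 4, 0],
    [0, 0, 0, 10, 0],
    [0, 0, 0, 11, 0],
    [0, 0, 0, 11, 0],
  ],
)

```text
time_s: 16.62
ee_pos: [0.4574, 0.0627, 0.3236]
eef_rot: [3.141, -0.001, 0.606]
force: [-0.7, -0.3, 0.2]
grip_width: 0.0944
grip_force: 0.0
```

```bash
python3 - <<'E'
from h import *
hole('w7',.4574,.0625,.028)
E
```

```text
expected px [307.8 243.3]
[0.45732704 0.06271479 0.3226472 ] [-3.14096701e+00  1.01884828e-03  6.06174077e-01]
```

View pics/w7.png

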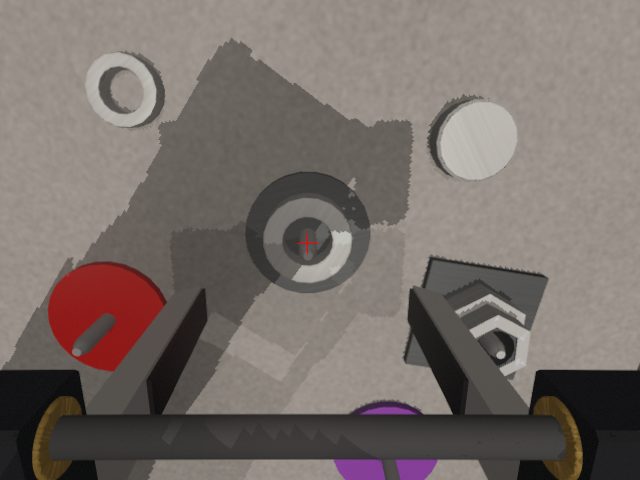

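The big ring is around the post on the round base at (307,240). Last is the small ring.

Emit:
servo_tool(
  motion=[
    [0, 1.4, 15.5, 0, 0],
    [0, 1.4, 15.5, 0, 0],
    [0, 1.4, 15.5, 0, 0],
    [0, 1.4, 15.5, 0, 0],
    [0, 1.4, 15.5, -6, 0],
    [0, 1.4, 15.5, -11, 0],
    [0, 1.4, 15.5, -12, 0],
    [0, 1.4, 15.5, -12, 0],
    [1, 1.4, 15.5, -12, 0],
    [1, 1.4, 15.5, -12, 0],
    [1, 1.4, 15.5, -12, 0],
    [1, 1.4, 15.5, -12, 0],
    [1, 1.4, 15.5, -12, 0],
    [1, 1.4, 15.5, -12, 0],
    [1, 1.4, 15.5, -12, 0],
    [1, 1.4, 15.5, -8, 0],
    [1, 1.4, 15.5, -2, 0],
    [1, 1.4, 15.5, 0, 0],
    [1, 1.4, 15.5, 0, 0],
  ],
)

```text
time_s: 19.05
ee_pos: [0.4716, 0.2178, 0.3246]
eef_rot: [3.141, -0.002, 0.606]
force: [-0.5, 0.2, -1.6]
grip_width: 0.0458
grip_force: 40.0
```

```bash
python3 - <<'E'
from h import *
hole('w8',.471,.218,.12)
E
```

```text
expected px [306.6 299.6]
[0.47138681 0.2176773  0.32313874] [-3.14159052e+00  1.27411352e-04  6.06270516e-01]
```

View pics/w8.png

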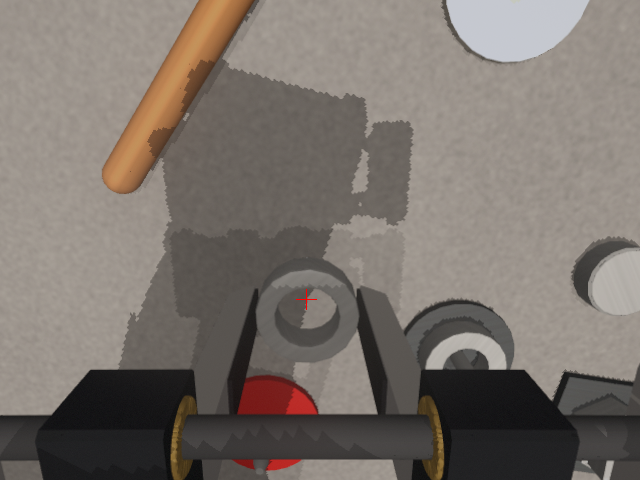

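The small ring is held level at (307,303). Placing it on the big ring.

Emit:
servo_tool(
  motion=[
    [1, -1.4, -15.5, 0, 0],
    [1, -1.4, -15.5, 0, 0],
    [1, -1.4, -15.5, 0, 0],
    [1, -1.4, -15.5, 0, 0],
    [1, -1.4, -15.5, 0, 0],
    [1, -1.4, -15.5, -3, 0],
    [1, -1.4, -15.5, -5, 0],
    [1, -1.4, -15.5, -7, 0],
    [1, -1.4, -15.5, -8.5, 0],
    [1, -1.4, -15.5, -9, 0],
    [1, -1.4, -15.5, -9, 0],
    [1, -1.4, -15.5, -9, 0],
  ],
)

```text
time_s: 20.6
ee_pos: [0.4577, 0.0628, 0.2342]
eef_rot: [3.141, -0.001, 0.606]
force: [0.2, -0.1, -0.3]
grip_width: 0.0452
grip_force: 40.0
```

Emit:
servo_tool(
  motion=[
    [0, 0, 0, 0, 0],
    [0, 0, 0, 0, 0],
    [0, 0, 0, 0, 0],
    [0, 0, 0, 0, 0],
    [0, 0, 0, 4, 0],
    [0, 0, 0, 9, 0],
    [0, 0, 0, 14, 0],
    [0, 0, 0, 14, 0],
    [0, -15, -20, 14, 0],
    [0, -15, -20, 14, 0],
    [0, -15, -20, 14, 0],
    [0, -15, -20, 14, 0],
    [0, -15, -20, 14, 0],
    [0, -15, -20, 14, 0],
  ],
)

```text
time_s: 22.35
ee_pos: [0.3077, -0.1371, 0.3731]
eef_rot: [-3.141, 0.0, 0.605]
force: [-0.3, 0.2, 0.3]
grip_width: 0.094
grip_force: 0.0
```

```bash
python3 - <<'E'
from h import *
a=grab('scene')[0][140:380,160:480]; b=grab('top')[0][140:380,230:500]
b=cv2.resize(b,(360,320)); a=cv2.resize(a,(427,320)); save('final',np.hstack([a,b]))
E
```

```text
(no output)
```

View pics/final.png

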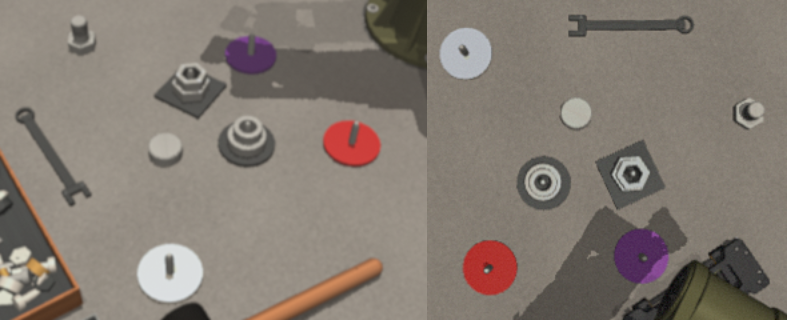

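Both stacks are complete and flat: the nuts at (190,80) on the square base and the rings at (247,133) on the dark round base. The bystanders haven't moved. Handing in.

```bash
python3 -c "
from station import ctrl
print(ctrl.hand_in())"
```

```text
the job is handed in; nothing more can be done
None
```

The job is handed in with both nuts on the square-based spindle and both rings on the dark round-based one, larger below smaller, and the last pictures show both stacks flat and the bystanders where they were; hand-in returned no verdict.

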